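# Load a battery pack into a test station's sled and slide it home

### The job

Put the black battery pack flat into the tray of the blue sled while the sled is still drawn back, then push the sled along its rails until it is fully home against the grey contact block. The sled binds in its rails if it is pushed off-centre, so push it at the middle of its tall rear plate and never force it.

Things in the scene. Friction and masses are not known exactly. Their poses are not given: they have to be found in the camera images.
- battery_center (a point): Centre (half-way up) of the loose black battery pack, 57 mm (its own x) by 76 mm (its own y) by 39 mm tall (z up), about 0.08 to 0.15 kg. It lies on the bench to the right of the station; grip it across the 57 mm. Either way round will do in the tray.
- sled: Blue loose sled, 100 mm long, about 0.3 to 0.45 kg, kept in the station's rails by their lips; origin at the centre of its underside. x: its direction of travel, to the contact block; y across, z up. Two white side shoes, only 64 mm long, run in the rails with 1.2 mm play each side: pushed over some 15 mm off its centre line it turns and jams. Kept within 10 mm it takes 2 to 8 N.
- sled_nest (a point): Centre of the sled's tray floor, 7 mm above the sled's underside; axes as the sled's. The nest for the battery is 88 mm (x) by 67 mm (y) inside and open above, so the battery's 76 mm side lies along x. Its side walls are 8 mm high, 3 mm thick; the front wall 7 mm high, 6 mm thick; behind is the tall push plate. Beside the side walls the tray floor runs on to 63 mm from the centre line.
- sled_push (a point): Middle of the sled's flat, upright rear face (outer face of the push plate), on its yellow centre line, 16 mm above the sled's underside. The plate is 124 mm wide (y), 6 mm thick and reaches 32 mm above the sled's underside. Push here along +x.
- dock_home (a point): Point fixed to the station: where sled_push lies when the sled is fully home against the contact block. x: along the rails towards the block, y across to the left, z up. The block begins 100 mm ahead of this point and is 52 mm high. The sled starts 85 to 135 mm back from home.
- dock: Test station, fixed to the bench; origin at the centre of its underside, axes as dock_home, which lies 25 mm ahead of it and 24 mm up. 300 mm (x) by 192 mm (y). Dark base plate 8 mm thick, on which the sled runs; aluminium rails along both sides, tops 29 mm above the bench, 140 mm clear between them; the base plate is open at the rear between them.
Things that resemble listed ones, but are neither listed nor needed, are in the scene too. What is shaped like the part that bears battery_center but turquoise is not meant.

How it is judged:
On the way:
1. the battery pack lies flat in the sled's tray while the sled is still at least 60 mm from home (x of battery_center in the frame of sled between -0.012 and 0.012 m and y of battery_center in the frame of sled between -0.012 and 0.012 m and z of battery_center in the frame of sled between 0.02 and 0.033 m and angle between battery_center's own z axis and vertical below 0.1 rad and angle between the y axis of battery_center and the x axis of sled, either way round below 0.2 rad and x of sled_push in the frame of dock_home below -0.06 m), for 0.2 s.
At the end, for the whole second after the job is handed in: The sled is at rest fully home (within 6 mm of the contact block along the rails, still in its rails), and the battery pack lies flat in its tray (centre within 12 mm of the tray's centre each way, tilt under 0.1 rad, long side along the sled within 0.2 rad) (x of battery_center in the frame of sled between -0.012 and 0.012 m and y of battery_center in the frame of sled between -0.012 and 0.012 m and z of battery_center in the frame of sled between 0.02 and 0.033 m and angle between battery_center's own z axis and vertical below 0.1 rad and angle between the y axis of battery_center and the x axis of sled, either way round below 0.2 rad and x of sled_push in the frame of dock_home above -0.006 m and distance between sled_push and dock_home below 0.01 m and linear speed of sled below 0.02 m/s); the robot touches nothing.
It fails at once if the sled is forced: the robot presses on it with more than 45 N (contact force between any of the fingers, the arm and sled above 45 N).
It also fails if it takes over 58 s, if anything falls off the work surface, if the arm or the gripper's body presses on something with over 40 N, if the wrist force passes 120 N, or if a joint passes its speed limit or range.

### The arm

A 7-joint arm with a two-finger parallel gripper is mounted at the origin on a cart in front of the work surface, level with it; the furniture and walls round the work are solid. World frame = base frame: x ahead of the robot, y to its left, z up, the work surface at z = 0. Lengths are in m, angles in rad, forces in N, time in s.
With the tool pointing down it reaches from about 0.4 to 0.875 m from the base axis. Payload 6.5 kg.
Tool frame: the origin (TCP) lies midway between the tips of the shut fingers; the grasp point (between the pads) lies 19 mm behind it; z points along the fingers, y is the line along which they close (so a half turn about z gives the same grasp; the last joint's range is limited). The gripper opens to 88 mm and grips with 3 to 60 N. Pads are 18 mm wide; open, the fingers measure 123 mm over their backs; the gripper's body (75 mm by 187 mm) begins 45 mm behind the grasp point.
Start: joints at [-1.205, 0.536, -0.004, 1.538, 0.003, 1.067, -0.071], TCP at [0.272, 0.59, 0.239] pointing down, gripper open.
Joint ranges: [-2.7, 2.7], [-0.37, 2.16], [-1.27, 1.26], [0.24, 2.4], [-1.31, 4.45], [0.19, 1.91], [-2.76, 2.76]. Speed limits (rad/s): [2.39, 2.39, 3.14, 3.14, 3.14, 3.14, 3.14].

### API

Orientations are given as a rotation vector (axis times angle).
In Python, from cell import manip gives the robot as it stands. The module is installed in compiled form; this text tells all that it offers.
- The arm moves only by the shell command python3 -m handwheel 'ROWS' [FORCE]. ROWS is JSON, a list of rows, each a list of 5 numbers: the finger opening in mm, from 0 to 88.1, then the shift along the tool's x, y, z in mm, then the turn about the tool's z in rad. In form: [[fingers, x, y, z, yaw], ...]. A call has 1 to 20 rows; each row shifts and turns the commanded pose from where the row before left it, along the tool's axes as they then stand; what a row does not reach is not made up. A row lasts 1/12 s, in which the tool goes at most 41.7 mm and 7.16 degrees, less where a joint would pass 70% of its speed; a pose out of reach is approached as far as the arm can. A call with a gripper value outside its range is refused whole. The fingers move at their own pace and stop on an object; FORCE is the grip in N (left out, the last holds). Time passes only in rows, so rows that do not move let the fingers close. It gives the time, the measured TCP pose, the force, the opening and the grip force at its end, in the units of the state.
- manip.get_obs(): the state, without advancing time (a new reading comes with each control period).
- manip.get_image(name): name is "side" or "top" or "wrist"; returns (picture, depth): 384x512x3 uint8, red, green, blue; 384x512 float32, m along the optical axis (not along the pixel's ray), 0 where there is no reading.
- manip.camera_params(name): a dict with "intrinsics" (3x3 intrinsics, pixels), "R" (3x3) and "t" (3): a world point X has camera coordinates R X + t. Camera axes: x right, y down, z forward; pixel columns grow to the right and rows downward; lengths in m; the calibration is good to about 2 mm. A picture is of the moment at which its call begins: read the wrist's pose just before it. camera_params takes no time and is no camera call; for the wrist camera it gives the pose at the moment of the call.
- manip.hand_in(): hands the job in; it is judged then, once.
Trained networks look in the newest picture that a camera, given by its name, has taken for a name from the list of things; names that differ only in an ending like _2 or _b are one class to them, and where a whole thing is asked for, a point or a joint stands for the part that bears it (a point fixed in the world has none). Each returns a list of dicts, best first, with "conf" (0 to 1); they miss things now and then, are a little off and sometimes report something else, mostly with a low value. They report only what shows in the picture. A call takes as long as a camera call. They do not tell look-alikes from the thing itself.
- manip.search_frame(label, camera): "location" ([x, y, z] in m, in the coordinates of the camera as it stood for that picture, good to about 4 mm: the middle of the surface that is visible of it).
- manip.cut_out(label, camera): "mask" (384x512 bool, what is visible of it).
- manip.place_of(label, camera): "location" ([x, y, z] in m, in the coordinates of the camera as it stood for that picture, good to about 4 mm: a listed point, or the origin of a listed thing).
The state is a dict: "time": time; "joint_positions": joint angles; "joint_vel": joint speeds; "effort": joint torques, N m; "ee_pos": TCP position; "orientation": TCP orientation; "contact_force": force on the tool from outside, world axes, zero at the start; "moment": the same for the moment, N m; "grip_width": opening from 0.0 (shut) to 1.0 (fully open); "grip_force": force on a finger pad.
Only numpy, scipy, OpenCV 4.12 (cv2) and the standard library are available. Lean on these libraries where they do the work, as an engineer would, in place of code of your own. Each camera call takes 0.05 s, during which the arm holds its last target. There are 200 camera calls.

## Working session

There is one attempt and no reset: what is moved stays moved. The work goes in short steps, Python scripts to look and compute and a shell command to move; the robot and the scene stay as the last step left them, time stands still between calls to the robot, and variables do not carry over. Pictures are saved under pics/ and viewed, at most 10 in all, crops included, and the job is handed in when it is done.

```bash
mkdir -p pics
cat > h.py <<'E'
import numpy as np, cv2
from cell import manip
def world(p,c):
    P=manip.camera_params(c); return P["R"].T@(np.array(p)-P["t"])
def cloud(d,c):
    P=manip.camera_params(c);K=P["intrinsics"];v,u=np.indices(d.shape)
    X=np.stack([(u-K[0,2])/K[0,0]*d,(v-K[1,2])/K[1,1]*d,d],-1)
    return (X-P["t"])@P["R"]
def save(im,n): cv2.imwrite("pics/"+n,im[:,:,::-1])
E
python3 - <<'E'
from h import *
np.set_printoptions(precision=4,suppress=True)
o=manip.get_obs();print(o["time"],o["ee_pos"],o["orientation"])
ims=[]
for c in("top","side"):
    im,d=manip.get_image(c);ims.append(im)
    for l in("battery_center","sled_push","sled_nest","dock_home","sled","dock"):
        for r in manip.place_of(l,c)[:3]: print(c,l,round(r["conf"],2),world(r["location"],c))
save(cv2.resize(ims[0],(800,600)),"top0.png");save(cv2.resize(ims[1],(800,600)),"side0.png")
E
```

```text
0.0 [0.2718 0.5898 0.2378] [-0.6728 -3.0684  0.0028]
top battery_center 0.9 [0.6575 0.1495 0.0194]
top battery_center 0.67 [ 0.4937 -0.0205  0.0188]
top sled_push 0.97 [0.3911 0.307  0.0253]
top sled_nest 0.56 [0.4367 0.3044 0.0179]
top dock_home 0.95 [0.497  0.3071 0.0205]
top sled 0.59 [0.4412 0.3062 0.0084]
top dock 0.96 [0.4707 0.3062 0.0007]
top dock 0.62 [0.4409 0.3057 0.0069]
side battery_center 0.93 [ 0.4987 -0.0203  0.0179]
side battery_center 0.78 [0.6598 0.1482 0.017 ]
side battery_center 0.3 [0.4712 0.3048 0.0029]
side sled_push 0.93 [0.3938 0.3075 0.0231]
side sled_nest 0.7 [ 0.4994 -0.0164  0.0162]
side sled_nest 0.67 [0.4438 0.3089 0.0194]
side sled 0.94 [0.4425 0.3083 0.0128]
side dock 0.81 [0.4728 0.3076 0.0011]
side dock 0.5 [0.3941 0.3053 0.0236]
side dock 0.25 [ 0.502  -0.0198  0.0146]
```

View pics/top0.png

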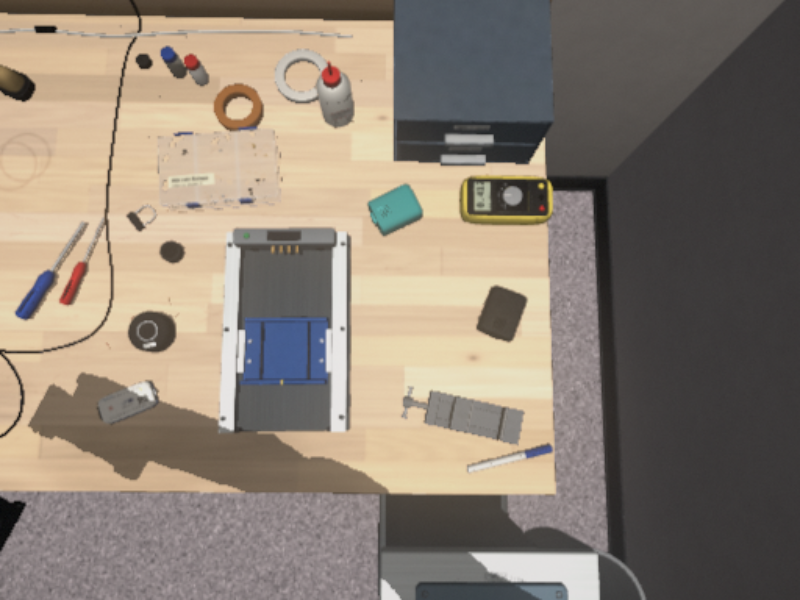

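Run:
```python
from h import *
np.set_printoptions(precision=4,suppress=True)
im,d=manip.get_image("top");X=cloud(d,"top")
for c in [(0.6575,0.149),(0.495,-0.02)]:
    m=(np.hypot(X[...,0]-c[0],X[...,1]-c[1])<0.07)&(X[...,2]>0.03)&(X[...,2]<0.05)&(d>0)
    p=X[m];print(m.sum(),im[m].mean(0),np.median(p[:,2]),cv2.minAreaRect((p[:,:2]*1000).astype(np.float32)))
hsv=cv2.cvtColor(im,cv2.COLOR_RGB2HSV)
# rails: height ~29mm
m=(abs(X[...,2]-.029)<.004)&(abs(X[...,0]-.47)<.25)&(abs(X[...,1]-.306)<.12)
p=X[m][:,:2]*1000;print(m.sum(),cv2.minAreaRect(p.astype(np.float32)),p.min(0),p.max(0))
# blue
b=(hsv[...,0]>100)&(hsv[...,0]<125)&(hsv[...,1]>120)&(abs(X[...,1]-.306)<.12)&(d>0)
p=X[b]*1000;print(b.sum(),cv2.minAreaRect(p[:,:2].astype(np.float32)))
```

```text
655 [ 94.0168 155.5359 147.629 ] 0.03745334590839235 ((659.5880737304688, 145.10443115234375), (55.78203582763672, 75.75972747802734), 28.195844650268555)
702 [86.7721 77.9316 67.2436] 0.03733633217872312 ((496.9852294921875, -19.737747192382812), (55.10552978515625, 75.9935531616211), 69.04069519042969)
2432 ((494.2008056640625, 306.9493713378906), (347.731201171875, 185.16409301757812), 0.9426194429397583) [318.9917 211.5377] [667.1446 400.7462]
1520 ((437.2298889160156, 306.4513854980469), (95.88611602783203, 122.31071472167969), 0.7460064888000488)
```

The top view shows the black battery at about (502,313), with the turquoise look-alike at (395,210). The sled is at (285,350), drawn back from the block at (284,238). The battery measures 55x76 mm with its top at 37 mm, which matches. I'll move over it now.

```bash
cat >> h.py <<'E'
from scipy.spatial.transform import Rotation as Ro
def go(x,y,z,ang):  # tool y to point at ang deg (mod 180) in world
    o=manip.get_obs();R=Ro.from_rotvec(o["orientation"]).as_matrix()
    a=np.degrees(np.arctan2(R[1,1],R[0,1]));da=(ang-a+90)%180-90
    print("t",o["time"],"ee",np.round(o["ee_pos"],4),"yang",round(a,1),"zaxis",np.round(R[:,2],3),"F",np.round(o["contact_force"],1),"w",o["grip_width"],"gf",o["grip_force"])
    print("tool shift mm",np.round(R.T@(np.array([x,y,z])-o["ee_pos"])*1000,1),"yaw",round(-np.radians(da),3))
E
python3 -m handwheel '[[88,-23,-23,0,0],[88,-23,-23,0,0],[88,-23,-23,0,0],[88,-23,-23,0,0],[88,-23,-23,0,0],[88,-23,-23,0,0],[88,-23,-23,0,0],[88,-23,-23,0,0],[88,-23,-23,0,0],[88,-23,-23,0,0],[88,-23,-23,0,0],[88,-23,-23,0,0],[88,-23,-23,0,0],[88,-23,-23,0,0],[88,-23,-23,0,0],[88,-23,-23,0,0],[88,-23,-23,0,0],[88,-23,-23,0,0],[88,-23,-23,0,0],[88,0,0,0,0]]' 20
python3 -c "
from h import *
go(.497,-.020,.14,69)"
```

```text
time: 2.42
ee_pos: [0.4878, 0.0039, 0.2393]
orientation: [0.685, 3.063, -0.004]
contact_force: [-0.4, 0.3, 0.4]
grip_width: 1.0
grip_force: 0.0
t 2.4167 ee [0.4878 0.0039 0.2393] yang 64.8 zaxis [ 0.002 -0.003 -1.   ] F [-0.4  0.3  0.4] w 1.0001805775581527 gf 0.0
tool shift mm [-18.2 -17.5  99.4] yaw -0.074
```

```bash
python3 -m handwheel '[[88,-9,-9,30,-0.04],[88,-9,-9,30,-0.034],[88,0,0,30,0],[88,0,0,9,0],[88,0,0,0,0]]'
python3 - <<'E'
from h import *
go(.497,-.020,.012,69)
im,d=manip.get_image("wrist");X=cloud(d,"wrist")
m=(X[...,2]>.03)&(X[...,2]<.045)&(d>0)&(np.hypot(X[...,0]-.497,X[...,1]+.02)<.055)
p=X[m];print(m.sum(),np.median(p[:,2]),cv2.minAreaRect((p[:,:2]*1000).astype(np.float32)))
save(im,"w1.png")
E
```

```text
time: 2.83
ee_pos: [0.4935, -0.0127, 0.1379]
orientation: [-0.558, -3.087, 0.002]
contact_force: [-0.4, -0.1, 0.2]
grip_width: 0.997
grip_force: 0.0
t 2.8333 ee [ 0.4935 -0.0127  0.1379] yang 69.5 zaxis [-0.005 -0.    -1.   ] F [-0.4 -0.1  0.2] w 0.9967211203238916 gf 0.0
tool shift mm [ -6.3  -5.4 125.9] yaw 0.009
4803 0.03977954119003805 ((495.60888671875, -17.101940155029297), (56.20090103149414, 75.25863647460938), 68.9180679321289)
```

View pics/w1.png

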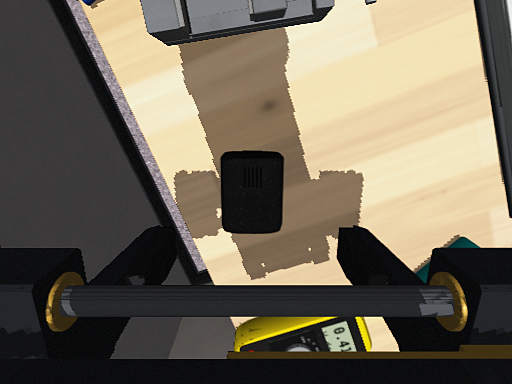

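The wrist view shows the black battery at (252,192), centred between the open fingers and aligned with them. I'll go down in two stages.

```bash
python3 -m handwheel '[[88,-2,-2,30,0.009],[88,-2,-2,30,0],[88,0,0,25,0],[88,0,0,10,0],[88,0,0,0,0],[88,0,0,0,0]]'
python3 -c "
from h import *
go(.496,-.018,.012,69)"
```

```text
time: 3.38
ee_pos: [0.4987, -0.0179, 0.0461]
orientation: [0.572, 3.088, 0.001]
contact_force: [0.5, -0.8, -0.4]
grip_width: 0.996
grip_force: 0.0
t 3.3833 ee [ 0.4987 -0.0179  0.0461] yang 69.0 zaxis [ 0.002  0.    -1.   ] F [ 0.5 -0.8 -0.4] w 0.9956311536145512 gf 0.0
tool shift mm [ 2.5 -1.1 34.1] yaw 0.0
```

```bash
python3 -m handwheel '[[88,2,-1,15,0],[88,0,0,12,0],[88,0,0,6,0],[88,0,0,0,0],[50,0,0,0,0],[50,0,0,0,0],[50,0,0,0,0],[50,0,0,0,0],[50,0,0,0,0],[50,0,0,0,0],[50,0,0,0,0],[50,0,0,0,0]]' 20
python3 -c "
from h import *
go(.496,-.018,.012,69)"
```

```text
time: 4.38
ee_pos: [0.4957, -0.0185, 0.012]
orientation: [0.573, 3.088, 0.0]
contact_force: [-0.1, 0.2, 3.8]
grip_width: 0.636
grip_force: 20.0
t 4.3833 ee [ 0.4957 -0.0185  0.012 ] yang 69.0 zaxis [ 0.  0. -1.] F [-0.1  0.2  3.8] w 0.6359688362145011 gf 20.001888134283945
tool shift mm [-0.1  0.6  0. ] yaw -0.0
```

```bash
python3 -m handwheel '[[50,0,0,-25,0],[50,0,0,-30,-0.1],[50,0,0,-30,-0.1],[50,0,0,-30,-0.1],[50,0,0,0,-0.08],[50,2,30,0,0],[50,2,30,0,0],[50,2,30,0,0],[50,2,30,0,0],[50,2,30,0,0],[50,2,30,0,0],[50,2,30,0,0],[50,2,30,0,0],[50,2,30,0,0],[50,2,30,0,0],[50,0,15,0,0],[50,0,0,0,0],[50,0,0,0,0]]'
python3 - <<'E'
from h import *
np.set_printoptions(precision=4,suppress=True)
go(.442,.307,.027,90.8)
im,d=manip.get_image("wrist")
for l in("battery_center","sled_push","sled_nest","dock_home","sled"):
    for r in manip.place_of(l,"wrist")[:2]: print(l,round(r["conf"],2),world(r["location"],"wrist"))
X=cloud(d,"wrist");np.savez("w2.npz",X=X,im=im)
save(im,"w2.png")
E
```

```text
time: 5.88
ee_pos: [0.4711, 0.2958, 0.1263]
orientation: [0.022, -3.141, 0.002]
contact_force: [-0.1, -1.1, -1.4]
grip_width: 0.637
grip_force: 20.0
t 5.8833 ee [0.4711 0.2958 0.1263] yang 90.8 zaxis [-0.    -0.001 -1.   ] F [-0.1 -1.1 -1.4] w 0.6372298083349659 gf 19.994958385359496
tool shift mm [28.9 11.8 99.3] yaw 0.0
battery_center 0.73 [0.4677 0.2969 0.1314]
sled_push 0.86 [0.3895 0.3055 0.0268]
sled_nest 0.56 [0.4398 0.306  0.0168]
sled 0.91 [0.4366 0.3056 0.01  ]
```

View pics/w2.png

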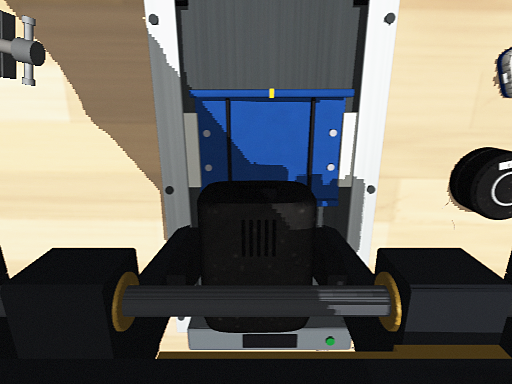

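The battery is held in the jaws. Behind it are the sled tray, with walls at columns 230 and 313, and the push plate with the yellow mark at (272,93). I'll measure the plate and the rails precisely.

Run:
```python
from h import *
np.set_printoptions(precision=4,suppress=True)
f=np.load("w2.npz");X=f["X"];im=f["im"];h=cv2.cvtColor(im,cv2.COLOR_RGB2HSV)
b=(h[...,0]>100)&(h[...,0]<125)&(h[...,1]>120)
rows=np.indices(b.shape)[0]
pl=b&(rows<110)&(abs(X[...,2]-.04)<.003)
p=X[pl][:,:2]*1000;print("plate",pl.sum(),np.median(X[pl][:,2]),cv2.minAreaRect(p.astype(np.float32)),cv2.fitLine(p.astype(np.float32),2,0,.01,.01).ravel())
y=(h[...,0]>20)&(h[...,0]<35)&(h[...,1]>150)&(rows>80)&(rows<105)&(abs(np.indices(b.shape)[1]-272)<12)
print("yellow",X[y].mean(0))
fl=b&(abs(X[...,2]-.015)<.003);p=X[fl];print("floor",np.median(p[:,2]),p[:,:2].min(0),p[:,:2].max(0))
for s in(-1,1):
    m=(abs(X[...,2]-.029)<.0025)&(abs(X[...,1]-.306-s*.083)<.018)&(h[...,1]<40)&(rows<230)
    p=X[m][:,:2]*1000;print("rail",len(p),cv2.minAreaRect(p.astype(np.float32)))
```

```text
plate 1316 0.040760809713445686 ((390.38623046875, 306.5436096191406), (5.753180503845215, 122.7158432006836), 0.6652565598487854) [  0.0178  -0.9998 390.2858 305.5644]
yellow [0.3904 0.3061 0.0409]
floor 0.015937724002374545 [0.3233 0.0889] [0.4887 0.5054]
rail 6217 ((417.11578369140625, 226.05921936035156), (180.57452392578125, 22.722795486450195), 1.1148738861083984)
rail 6186 ((415.5467834472656, 387.832275390625), (180.8680419921875, 22.50062370300293), 0.9091488718986511)
```

```bash
python3 -m handwheel '[[50,16,6,0,0],[50,16,5,0,-0.004],[50,0,0,30,0],[50,0,0,30,0],[50,0,0,15,0],[50,0,0,0,0],[50,0,0,0,0],[50,0,0,0,0]]'
python3 -c "
from h import *
go(.4385,.3072,.028,91)"
```

```text
time: 6.85
ee_pos: [0.4401, 0.3069, 0.0528]
orientation: [-0.026, 3.14, 0.001]
contact_force: [0.4, -1.0, -1.0]
grip_width: 0.633
grip_force: 20.0
t 6.85 ee [0.4401 0.3069 0.0528] yang 90.9 zaxis [ 0.001  0.001 -1.   ] F [ 0.4 -1.  -1. ] w 0.6334273895821175 gf 19.995030361460522
tool shift mm [ 1.6  0.3 24.8] yaw -0.001
```

```bash
python3 -m handwheel '[[50,1,0,8,0],[50,0,0,8,0],[50,0,0,5,0],[50,0,0,3,0],[50,0,0,0,0],[50,0,0,0,0]]'
python3 -c "
from h import *
go(.4385,.3072,.027,91)"
```

```text
time: 7.35
ee_pos: [0.4381, 0.3067, 0.0275]
orientation: [0.027, -3.141, 0.0]
contact_force: [-0.0, 0.2, -0.8]
grip_width: 0.636
grip_force: 20.0
t 7.35 ee [0.4381 0.3067 0.0275] yang 91.0 zaxis [-0. -0. -1.] F [-0.   0.2 -0.8] w 0.6356007070472359 gf 19.995167318265885
tool shift mm [-0.4  0.5  0.5] yaw -0.0
```

```bash
python3 -m handwheel '[[50,0,0,0.5,0],[50,0,0,0,0],[62,0,0,0,0],[72,0,0,0,0],[72,0,0,0,0],[72,0,0,0,0],[72,0,0,0,0],[72,0,0,-15,0],[72,0,0,-30,0],[72,0,0,-35,0],[72,0,0,-35,0],[72,0,0,0,0],[72,0,0,0,0]]'
python3 - <<'E'
from h import *
np.set_printoptions(precision=4,suppress=True)
go(.35,.306,.15,91)
im,d=manip.get_image("top");X=cloud(d,"top")
save(cv2.resize(im[150:290,100:260],(800,600)),"top2.png")
im,d=manip.get_image("wrist");X=cloud(d,"wrist")
m=(abs(X[...,2]-.054)<.006)&(d>0)&(np.hypot(X[...,0]-.437,X[...,1]-.307)<.06)
p=X[m];print(m.sum(),np.median(p[:,2]),cv2.minAreaRect((p[:,:2]*1000).astype(np.float32)))
save(im,"w3.png")
E
```

```text
time: 8.43
ee_pos: [0.4393, 0.3076, 0.1441]
orientation: [-0.027, 3.138, 0.004]
contact_force: [0.1, -0.3, -0.8]
grip_width: 0.815
grip_force: 0.0
t 8.4333 ee [0.4393 0.3076 0.1441] yang 91.0 zaxis [ 0.003  0.003 -1.   ] F [ 0.1 -0.3 -0.8] w 0.8153468186982233 gf 0.0
tool shift mm [89.3 -0.1 -6.2] yaw -0.0
4791 0.05225639132453393 ((437.993408203125, 307.76263427734375), (72.05089569091797, 52.81671905517578), 0.7981679439544678)
```

View pics/w3.png

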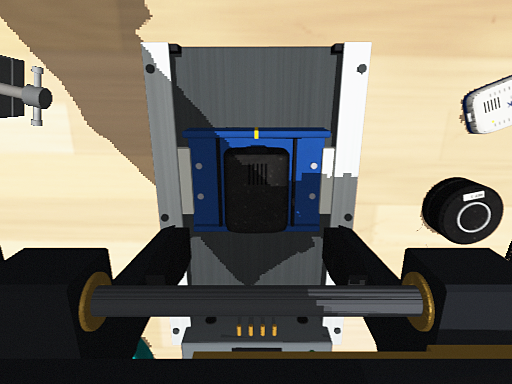

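The battery lies flat and centred in the tray at (438.0, 307.8) mm with its top at about 53 mm, and the sled hasn't moved. Next I'll go behind the plate with the fingers shut, turned 90° so that the contact is only 18 mm wide.

```bash
python3 -m handwheel '[[40,23,0,0,0],[0,23,0,0,0],[0,23,0,0,0],[0,23,0,0,0],[0,0,0,0,0],[0,0,0,0,0]]'
python3 - <<'E'
from h import *
go(.345,.3055,.10,1)
print(np.round(manip.get_obs()["joint_positions"],3))
E
```

```text
time: 9.03
ee_pos: [0.3446, 0.3046, 0.141]
orientation: [0.03, -3.139, 0.003]
contact_force: [0.8, 0.3, 0.4]
grip_width: 0.391
grip_force: 0.0
t 9.0333 ee [0.3446 0.3046 0.141 ] yang 91.1 zaxis [-0.002 -0.002 -1.   ] F [0.8 0.3 0.4] w 0.39067297976846455 gf 0.0
tool shift mm [-0.5  1.  41. ] yaw -1.569
[-0.886  0.369  0.077  2.107 -0.045  0.67   0.811]
```

```bash
python3 -m handwheel '[[0,0,0,0,0.121],[0,0,0,0,0.121],[0,0,0,0,0.121],[0,0,0,0,0.121],[0,0,0,0,0.121],[0,0,0,0,0.121],[0,0,0,0,0.121],[0,0,0,0,0.121],[0,0,0,0,0.121],[0,0,0,0,0.121],[0,0,0,0,0.121],[0,0,0,0,0.121],[0,0,0,0,0.121],[0,0,0,0,0],[0,0,0,0,0]]'
python3 - <<'E'
from h import *
go(.345,.3057,.02,1)
im,d=manip.get_image("wrist");save(im,"w4.png")
E
```

```text
time: 10.28
ee_pos: [0.3468, 0.3049, 0.1417]
orientation: [2.2, 2.24, -0.001]
contact_force: [-0.2, 0.2, 0.1]
grip_width: 0.004
grip_force: 0.0
t 10.2833 ee [0.3468 0.3049 0.1417] yang 1.0 zaxis [ 0.    -0.001 -1.   ] F [-0.2  0.2  0.1] w 0.004481246256063809 gf 0.0
tool shift mm [  1.   -1.9 121.7] yaw 0.001
```

View pics/w4.png

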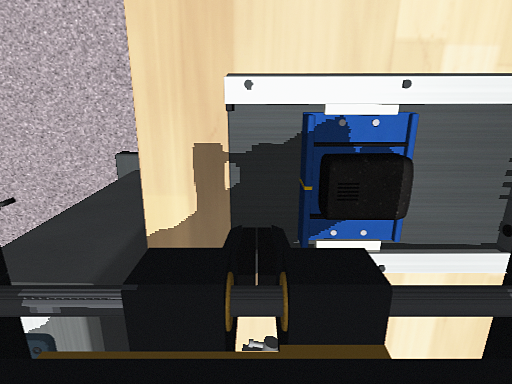

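The shut fingers at (258,260) are behind the push plate, which is at column 305, with the yellow mark at (305,187). I'll lower behind it.

```bash
python3 -m handwheel '[[0,1,-2,30,0],[0,0,0,30,0],[0,0,0,30,0],[0,0,0,20,0],[0,0,0,8,0],[0,0,0,0,0],[0,0,0,0,0]]'
python3 -c "
from h import *
go(.366,.3061,.022,1)"
```

```text
time: 10.92
ee_pos: [0.3446, 0.3061, 0.0246]
orientation: [2.204, 2.239, 0.0]
contact_force: [0.5, 1.2, 1.2]
grip_width: 0.005
grip_force: 0.0
t 10.9167 ee [0.3446 0.3061 0.0246] yang 0.9 zaxis [ 0.  0. -1.] F [0.5 1.2 1.2] w 0.004530738519411975 gf 0.0
tool shift mm [-0.4 21.4  2.6] yaw -0.002
```

```bash
python3 -m handwheel '[[0,0,3,1,0],[0,0,3,0,0],[0,0,3,0,0],[0,0,3,0,0],[0,0,3,0,0],[0,0,2,0,0],[0,0,2,0,0],[0,0,2,0,0],[0,0,2,0,0],[0,0,2,0,0],[0,0,2,0,0],[0,0,2,0,0]]'
python3 -c "
from h import *
go(.48,.3084,.024,1)"
```

```text
time: 11.92
ee_pos: [0.3733, 0.3066, 0.0232]
orientation: [2.205, 2.238, -0.0]
contact_force: [-0.8, 0.3, 0.4]
grip_width: 0.007
grip_force: 0.0
t 11.9167 ee [0.3733 0.3066 0.0232] yang 0.9 zaxis [-0. -0. -1.] F [-0.8  0.3  0.4] w 0.007365143785661795 gf 0.0
tool shift mm [  0.2 106.7  -0.8] yaw -0.002
```

```bash
python3 -m handwheel '[[0,0,2,0,0],[0,0,2,0,0],[0,0,2,0,0],[0,0,2,0,0],[0,0,2,0,0],[0,0,2,0,0],[0,0,2,0,0],[0,0,2,0,0],[0,0,2,0,0],[0,0,2,0,0],[0,0,2,0,0],[0,0,2,0,0]]'
python3 - <<'E'
from h import *
go(.48,.3084,.024,1)
im,d=manip.get_image("top")
r=manip.place_of("sled_push","top")[0];print(r["conf"],world(r["location"],"top"))
E
```

```text
time: 12.92
ee_pos: [0.3952, 0.3069, 0.0231]
orientation: [-2.202, -2.238, 0.005]
contact_force: [-5.4, -0.4, 4.9]
grip_width: 0.004
grip_force: 3.1
t 12.9167 ee [0.3952 0.3069 0.0231] yang 0.9 zaxis [-0.004 -0.001 -1.   ] F [-5.4 -0.4  4.9] w 0.003911258059437336 gf 3.1488882011035457
tool shift mm [ 0.1 84.8 -1.2] yaw -0.001
0.67 [0.40913316 0.30760598 0.02615512]
```

```bash
python3 -m handwheel '[[0,0,2.5,0,0],[0,0,2.5,0,0],[0,0,2.5,0,0],[0,0,2.5,0,0],[0,0,2.5,0,0],[0,0,2.5,0,0],[0,0,2.5,0,0],[0,0,2.5,0,0],[0,0,2.5,0,0],[0,0,2.5,0,0],[0,0,2.5,0,0],[0,0,2.5,0,0],[0,0,2.5,0,0],[0,0,2.5,0,0],[0,0,2.5,0,0],[0,0,2.5,0,0]]'
python3 - <<'E'
from h import *
go(.48,.3084,.024,1)
im,d=manip.get_image("top")
r=manip.place_of("sled_push","top")[0];print(r["conf"],world(r["location"],"top"))
save(cv2.resize(im[130:290,110:270],(600,600)),"top3.png")
E
```

```text
time: 14.35
ee_pos: [0.4374, 0.3075, 0.0232]
orientation: [2.205, 2.238, 0.0]
contact_force: [-2.4, 0.2, -0.2]
grip_width: 0.003
grip_force: 1.0
t 14.35 ee [0.4374 0.3075 0.0232] yang 0.9 zaxis [ 0. -0. -1.] F [-2.4  0.2 -0.2] w 0.003457226671714016 gf 1.0066693334374577
tool shift mm [ 0.3 42.6 -0.8] yaw -0.002
0.8 [0.45440383 0.31193009 0.02393506]
```

View pics/top3.png

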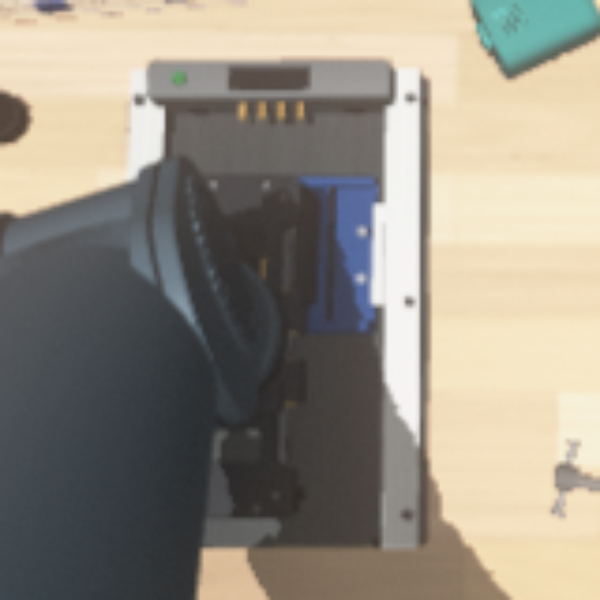

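The sled is running square in the rails. Its front edge is at row 178 and the block face at row 102, so about 48 mm remain at roughly 1.5 px/mm.

```bash
python3 -m handwheel '[[0,0,2.5,0,0],[0,0,2.5,0,0],[0,0,2.5,0,0],[0,0,2.5,0,0],[0,0,2.5,0,0],[0,0,2.5,0,0],[0,0,2.5,0,0],[0,0,2.5,0,0],[0,0,2.5,0,0],[0,0,2.5,0,0],[0,0,2.5,0,0],[0,0,2.5,0,0],[0,0,2.5,0,0],[0,0,2,0,0],[0,0,1,0,0]]'
python3 - <<'E'
from h import *
go(.48,.3084,.024,1)
im,d=manip.get_image("top");X=cloud(d,"top")
h=cv2.cvtColor(im,cv2.COLOR_RGB2HSV);b=(h[...,0]>100)&(h[...,0]<125)&(h[...,1]>120)&(abs(X[...,1]-.265)<.025)&(d>0)
p=X[b][:,0];print("sled x",np.percentile(p,[1,99]))
k=(abs(X[...,2]-.052)<.005)&(abs(X[...,1]-.265)<.02)&(X[...,0]>.55)&(X[...,0]<.66);print("block x",np.percentile(X[k][:,0],[1,99]))
E
```

```text
time: 15.7
ee_pos: [0.473, 0.308, 0.0233]
orientation: [2.205, 2.238, 0.0]
contact_force: [-4.3, -1.6, 2.4]
grip_width: 0.003
grip_force: 2.6
t 15.7 ee [0.473  0.308  0.0233] yang 0.8 zaxis [ 0.  0. -1.] F [-4.3 -1.6  2.4] w 0.0030785651616669183 gf 2.5625069631496444
tool shift mm [ 0.3  7.  -0.7] yaw -0.003
sled x [0.49032875 0.49032875]
block x [0.5520694  0.61851199]
```

```bash
python3 -m handwheel '[[0,0,1,0,0],[0,0,1,0,0],[0,0,1,0,0],[0,0,1,0,0],[0,0,1,0,0],[0,0,1,0,0]]'; python3 -m handwheel '[[0,0,1,0,0],[0,0,1,0,0]]'
```

```text
time: 16.25
ee_pos: [0.4783, 0.3082, 0.0233]
orientation: [-2.204, -2.238, 0.001]
contact_force: [-5.6, 0.4, 5.4]
grip_width: 0.009
grip_force: 3.0
time: 16.42
ee_pos: [0.4801, 0.3083, 0.0232]
orientation: [-2.204, -2.238, 0.001]
contact_force: [-9.0, -0.4, 6.5]
grip_width: 0.009
grip_force: 4.9
```

```bash
python3 -m handwheel '[[0,0,1,0,0],[0,0,1,0,0]]'
python3 - <<'E'
from h import *
im,d=manip.get_image("top")
save(cv2.resize(im[130:290,110:270],(600,600)),"top4.png")
E
```

```text
time: 16.58
ee_pos: [0.4801, 0.3082, 0.0231]
orientation: [-2.202, -2.237, 0.006]
contact_force: [-13.4, -1.4, 11.7]
grip_width: 0.006
grip_force: 7.3
```

View pics/top4.png

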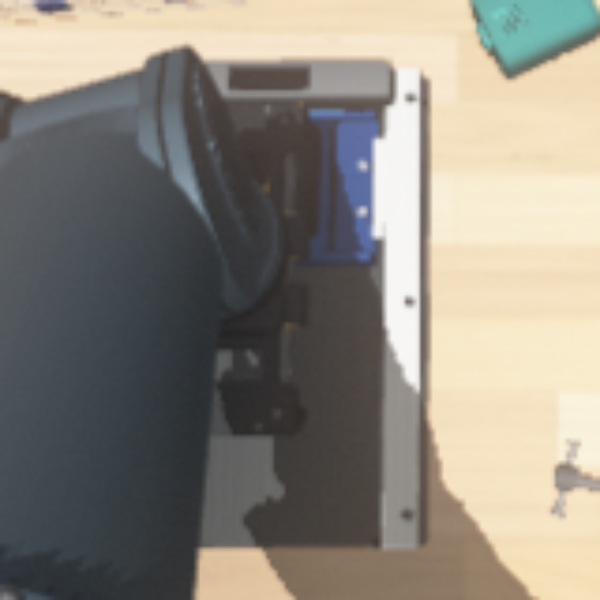

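The sled stopped at TCP x 0.480 with about 13 N. Its front edge is at row 110 and the block edge is at about row 102. I'll back off and check how far from home it is before pushing any more.

```bash
python3 -m handwheel '[[0,0,-3,0,0],[0,0,-10,0,0],[0,0,-20,0,0],[0,0,-30,0,0],[0,0,-30,-20,0],[0,0,0,-30,0],[0,0,0,-30,0],[0,0,0,-30,0],[0,0,-20,-30,0],[0,0,0,0,0],[0,0,0,0,0]]'
python3 - <<'E'
from h import *
np.set_printoptions(precision=4,suppress=True)
go(.48,.3084,.024,1)
for c in("wrist","top"):
    im,d=manip.get_image(c);X=cloud(d,c);h=cv2.cvtColor(im,cv2.COLOR_RGB2HSV)
    b=(h[...,0]>100)&(h[...,0]<125)&(h[...,1]>120)&(abs(X[...,1]-.306)<.07)&(d>0)&(X[...,0]>.4)&(X[...,0]<.65)
    p=X[b];print(c,"sled",b.sum(),(p.min(0),p.max(0)) if len(p) else 0)
    if len(p): print(cv2.minAreaRect((p[:,:2]*1000).astype(np.float32)))
    k=(abs(X[...,2]-.052)<.005)&(abs(X[...,1]-.309)<.09)&(X[...,0]>.58)&(X[...,0]<.68)
    if k.sum()>50: print("block",cv2.minAreaRect((X[k][:,:2]*1000).astype(np.float32)))
    k=(abs(X[...,2]-.054)<.006)&(np.hypot(X[...,0]-.545,X[...,1]-.309)<.046)
    if k.sum()>50: print("batt",cv2.minAreaRect((X[k][:,:2]*1000).astype(np.float32)))
    for l in("sled_push","dock_home"):
        for r in manip.place_of(l,c)[:1]: print(l,round(r["conf"],2),world(r["location"],c))
    if c=="wrist": save(im,"w5.png")
    else: save(cv2.resize(im[130:290,110:270],(600,600)),"top5.png")
E
```

```text
time: 17.55
ee_pos: [0.3701, 0.3076, 0.1646]
orientation: [-2.203, -2.239, -0.008]
contact_force: [0.2, -0.5, -0.5]
grip_width: 0.006
grip_force: 0.0
t 17.55 ee [0.3701 0.3076 0.1646] yang 0.9 zaxis [ 0.003  0.004 -1.   ] F [ 0.2 -0.5 -0.5] w 0.006161922661729111 gf 0.0
tool shift mm [ -1.5 109.5 141. ] yaw -0.001
wrist sled 6940 (array([0.4002, 0.2364, 0.0053]), array([0.5942, 0.3714, 0.2659]))
((497.35162353515625, 302.7615051269531), (193.32032775878906, 134.44786071777344), 0.8983824253082275)
block ((603.7921142578125, 294.1470947265625), (25.219188690185547, 119.16845703125), 1.4721208810806274)
batt ((544.5878295898438, 308.69378662109375), (70.2572021484375, 52.73370361328125), 0.8172734379768372)
sled_push 0.93 [0.4925 0.3087 0.023 ]
dock_home 0.69 [0.4877 0.3086 0.021 ]
top sled 178 (array([0.4958, 0.2518, 0.0113]), array([0.5263, 0.368 , 0.0449]))
((511.432861328125, 309.9848937988281), (30.392942428588867, 116.08547973632812), 0.474998414516449)
block ((598.8528442382812, 308.9986267089844), (38.40702438354492, 152.05361938476562), 0.8146145939826965)
batt ((545.6888427734375, 306.8321533203125), (73.15052795410156, 53.4094352722168), 1.661139965057373)
sled_push 0.88 [0.4983 0.3111 0.0241]
dock_home 0.92 [0.4974 0.3062 0.0214]
```

View pics/w5.png

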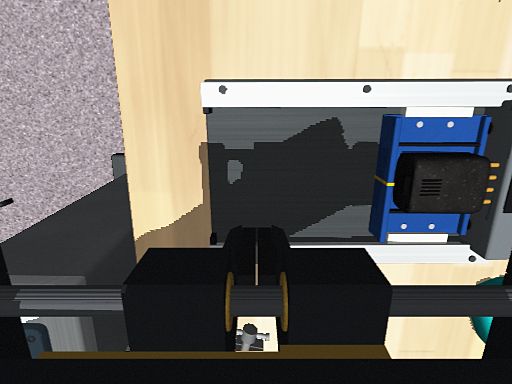

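The wrist view shows the sled's front, at about column 490, right up to the grey block, with the battery still flat in the tray. The plate's yellow mark is at (390,184). I'll take one closer measurement of the gap from above.

```bash
python3 -m handwheel '[[0,0,25,-20,0],[0,0,30,0,0],[0,0,30,0,0],[0,0,30,0,0],[0,0,0,0,0],[0,0,0,0,0]]'
python3 - <<'E'
from h import *
np.set_printoptions(precision=4,suppress=True)
go(.48,.3084,.024,1)
im,d=manip.get_image("wrist");X=cloud(d,"wrist");h=cv2.cvtColor(im,cv2.COLOR_RGB2HSV)
for y0 in(.258,.268,.348,.358):
    s=(abs(X[...,1]-y0)<.004)&(d>0)&(X[...,0]>.47)&(X[...,0]<.65)
    b=s&(h[...,0]>100)&(h[...,0]<125)&(h[...,1]>120)&(X[...,2]<.05)
    k=s&(abs(X[...,2]-.052)<.004)&(X[...,0]>.57)
    g=s&(X[...,2]<.011)&(X[...,0]>.56)
    print(y0,"sled",np.percentile(X[b][:,0],[1,99]) if b.any() else 0,"block",np.percentile(X[k][:,0],[1,99]) if k.any() else 0,"base seen ahead",g.sum())
save(cv2.resize(im[60:280,200:512],(800,564)),"w6.png")
E
```

```text
time: 18.35
ee_pos: [0.4858, 0.3071, 0.1822]
orientation: [2.207, 2.234, -0.002]
contact_force: [-0.8, -0.6, 0.2]
grip_width: 0.008
grip_force: 0.0
t 18.35 ee [0.4858 0.3071 0.1822] yang 0.7 zaxis [-0.    -0.002 -1.   ] F [-0.8 -0.6  0.2] w 0.008267360384341874 gf 0.0
tool shift mm [  1.7  -5.8 158.2] yaw -0.005
0.258 sled [0.4915 0.5897] block [0.5925 0.6161] base seen ahead 45
0.268 sled [0.4913 0.5896] block [0.5921 0.6159] base seen ahead 48
0.348 sled [0.4905 0.5886] block [0.5905 0.6143] base seen ahead 77
0.358 sled [0.4904 0.5876] block [0.5903 0.6142] base seen ahead 70
```

View pics/w6.png

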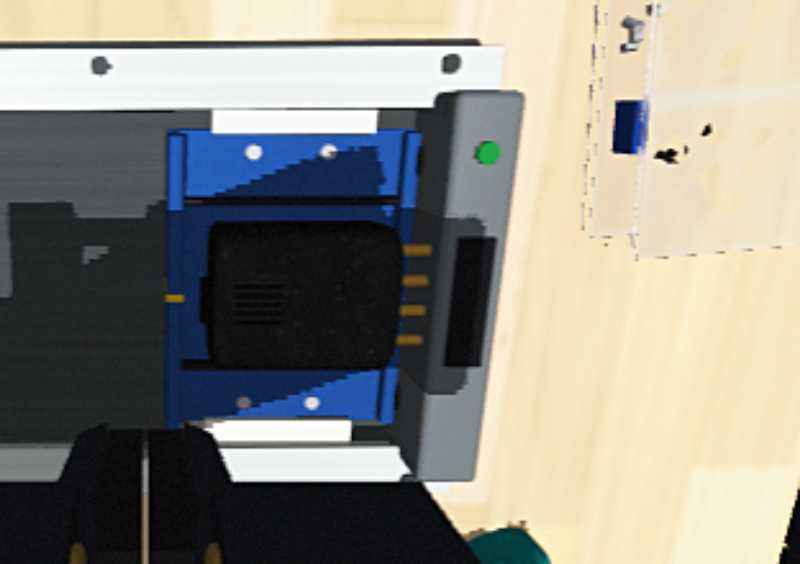

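The sled's front wall is at 0.589 and the block face at 0.591, with the buffers touching. That puts `sled_push` (0.491) within about 2 mm of home, and the battery is flat in the nest. I'm handing in.

```bash
python3 -c "
from cell import manip
print(manip.hand_in())"
```

```text
the job is handed in; nothing more can be done
None
```

The job is handed in (no verdict was returned): the battery lies flat in the tray, the sled measures within about 2 mm of home, the push reached about 18 N measured, and the arm was clear at 18.4 s.

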